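# Slide the catch pan home under the grain mill and start it

## Robot

A 6-joint arm with a two-finger parallel gripper is mounted at the origin on the work surface. World frame = base frame: x ahead of the robot, y to its left, z up, the work surface at z = 0. Lengths are in m, angles in rad, forces in N, time in s.
With the tool pointing down it reaches from about 0.35 to 0.975 m from the base axis. Payload 4.9 kg.
Tool frame: the origin (TCP) lies midway between the tips of the shut fingers; the grasp point (between the pads) lies manip.grip_depth behind it (manip.grip_depth is the distance from the TCP to the grasp point, in m); z points along the fingers, x is the direction in which the jaws open and shut, and the axes are right-handed (so a half turn about z gives the same grasp; the last joint's range is limited). The gripper opens to 85 mm and grips with 20 to 120 N. Pads are 22 mm wide; open, the fingers measure 114 mm over their backs; the gripper's body (76 mm by 85 mm) begins 54 mm behind the grasp point. The pads swing forward as they close: fully open they stand 13 mm farther back than shut.
Start: joints at [1.137, 0.053, 1.613, -0, 1.476, -0.119], TCP at [0.194, 0.594, 0.231] pointing down, gripper open.
Joint ranges: [-3.01, 3.01], [-1.01, 2.22], [0.06, 2.58], [-1.02, 4.17], [0.09, 2.62], [-3.14, 3.14]. Speed limits (rad/s): [2.57, 2.57, 3.14, 3.14, 3.14, 3.14].

## Interface

Orientations are given as a unit quaternion [w, x, y, z].
In Python, from plant import state, grab_frame, ticket, manip gives the robot as it stands.
- The arm moves only by the tool carry_out, never from a script. Its argument "moves" is a list that holds one entry, the list of rows, each a list of 7 numbers: the turn, a rotation vector about the tool's x, y, z each as a share of 5 degrees, from -1 to 1, then the shift along the tool's x, y, z each as a share of 0.04 m, from -1 to 1, then the gripper command: -1 is shut, 1 is fully open, values between are in proportion. A call has 1 to 8 rows; each row shifts and turns the commanded pose from where the row before left it, along the tool's axes as they then stand; what a row does not reach is not made up. A row lasts 1/12 s, in which the tool goes at most 41.7 mm and 7.16 degrees, less where a joint would pass 70% of its speed; a pose out of reach is approached as far as the arm can. A call with a number of a shift or a turn outside -1 to 1 is refused whole. A call with a gripper value outside its range is refused whole. The fingers move at their own pace and stop on an object; the grip force is fixed at half the most. Time passes only in rows, so rows that do not move let the fingers close. It gives the time, the measured TCP pose, the force and the opening at its end, in the units of the state.
- state(): the state, without advancing time (a new reading comes with each control period).
- grab_frame(name): name is "scene" or "top"; returns a dict with "frame" (400x640x3 uint8, red, green, blue), "z_map" (400x640 float32, m along the optical axis (not along the pixel's ray), 0 where there is no reading), "K" (3x3 intrinsics, pixels), "world_from_camera" (4x4, takes a point from camera to world coordinates). Camera axes: x right, y down, z forward; pixel columns grow to the right and rows downward; lengths in m; the calibration is good to about 2 mm. A picture is of the moment at which its call begins.
- ticket.job_done(): hands the job in, once; it reports no verdict.
The state is a dict: "time": time; "joint_pos": joint angles; "joint_vel": joint speeds; "joint_efforts": joint torques, N m; "tool_pos": TCP position; "tool_rot": TCP orientation; "contact_force": force on the tool from outside, world axes, zero at the start; "ft_torque": the same for the moment, N m; "gripper_width": opening from 0.0 (shut) to 1.0 (fully open).
Only numpy, scipy, OpenCV 4.12 (cv2) and the standard library are available. Lean on these libraries where they do the work, as an engineer would, in place of code of your own. Each camera call takes 0.05 s, during which the arm holds its last target.

## Task

Push the empty rectangular steel pan along the bench into the corner of the grain mill's guide, so that it sits square under the spout with one long side flat against the back stop and one short end against the side stop. Then press the mill's start button fully down and let it come back up. Only push and press: do not pick up or tip the pan, do not press the button before the pan is home, and leave the other things on the bench where they are.

Things in the scene. Friction and masses are not known exactly. Their poses are not given: they have to be found in the camera images.
- pan: loose open pan of bright steel, 100 mm (its x) by 140 mm (its y), 30 mm high, walls 4 mm, 0.2 to 0.45 kg. Origin: centre of its underside, z up. Slides on the bench at 1 to 5 N. Starts on the robot's side of the guide, farther to +y than its home, long sides within about 20 degrees of parallel to the back stop. Symmetrical: either way round is right
- mill: fixed grain mill with an L-shaped aluminium guide on the bench. Origin: inner corner of the guide, at bench height; x points away from the robot into the mill, y along the back stop, z up. Both stops are bars 12 mm thick, 22 mm high. Back stop: face at x = 0, from y = -14 to 280 mm. Side stop: face at y = 0, from x = -80 mm to 0. Only the button moves
- home (a point): point on the bench where the centre of the pan's underside belongs: x = -50, y = +70 mm in the mill's frame, the pan's axes parallel to the mill's. Site axes are the mill's
- spout (a point): lower end of the mill's steel spout, 102 mm above the bench, 30 mm across, at x = -30, y = 50 mm in the mill's frame. It hangs from an arm 40 mm wide (y = 30 to 70 mm) that reaches from the mill's body out to x = -50 mm, 140 to 190 mm above the bench. Fixed; keep the hand clear of it
- mill_front (a point): middle of the foot of the mill's body front, at x = 90, y = 50 mm in the mill's frame. The body spans y = -70 to 170 mm and is 210 mm high (236 mm with its lid knob). Beside it the control box, 50 mm high, spans x = -50 to 90, y = -155 to -75 mm
- start_top (a point): centre of the top face of the start button: the round black button, 32 mm across, on a grey housing on top of the mill's low control box, on the far side of the side stop from the pan; pressed straight down; it moves with the button
- start (a joint): start button travel: 0 up, 0.006 m fully down; springs back; about 4 N takes it fully down
- tin: bystander: round lidded aluminium tin, 56 mm across, 35 mm high, near the side of the pan's way; origin at the centre of its underside
- dish: bystander: white ceramic dish, 72 mm across, 18 mm high, beyond the free end of the back stop; origin at the centre of its underside
- jar: bystander: glass jar with a cap, 60 mm across, 100 mm high, to the robot's right; origin at the centre of its underside
- sieve: bystander: steel sieve ring, 100 mm across, 40 mm high; origin at the centre of its underside
- carton: bystander: small cardboard box 60 x 45 x 40 mm; origin at the centre of its underside
- brush: bystander: flat hand brush with a wooden handle, lying to the robot's right, about 200 mm long
- scoop: bystander: steel hand scoop with a black handle, about 170 mm long, 25 mm high
There are look-alikes about, which are no part of the job. Leave any orange or purple look-alike of the pan alone.

How it is judged:
By the outcome, as a careful person would: the job done as asked, in the order asked, and still so for the second after the job is handed in, with the robot touching nothing.
It also fails if it takes over 67 s, if anything falls off the work surface, if the arm or the gripper's body presses on something with over 40 N, if the wrist force passes 120 N, or if a joint passes its speed limit or range.

## Working session

There is one attempt and no reset: what is moved stays moved. The work goes in short steps, Python scripts to look and compute and a tool call to move; the robot and the scene stay as the last step left them, time stands still between calls to the robot, and variables do not carry over. Pictures are saved under pics/ and viewed, and the job is handed in when it is done.

Besides the shell and the picture viewer there is one more tool, called after ">>>" by a JSON object that holds its "method" and its "body". carry_out: Moves the arm, as the interface text tells. Shift numbers are shares of 0.04 m and turn numbers shares of 5 degrees, none past 1 either way. Its arguments: {"type":"object","properties":{"moves":{"type":"array"}},"required":["moves"]}

```bash
mkdir -p pics; ls; python3 - <<'E'
from plant import state, grab_frame, ticket, manip
import cv2,numpy as np
print(state()); print(manip.grip_depth)
for n in ("scene","top"):
    f=grab_frame(n); np.savez(f"pics/{n}0.npz",**f)
    cv2.imwrite(f"pics/{n}0.png",f["frame"][:,:,::-1]); print(n,f["K"],f["world_from_camera"])
E
```

```text
pics
{'time': 0.0, 'joint_pos': array([ 1.13698429e+00,  5.33802384e-02,  1.61428251e+00, -4.54910344e-05,
        1.47598943e+00, -1.19007877e-01]), 'joint_vel': array([-0.00107652,  0.00094517, -0.00151594, -0.00077435, -0.00114992,
        0.00160342]), 'joint_efforts': array([ 1.46449594e-03, -3.93670249e+01, -3.70186293e+01,  7.36181300e-05,
        6.58624631e-03,  1.47062991e-05]), 'tool_pos': array([0.19327419, 0.5937166 , 0.23005538]), 'tool_rot': array([ 5.21568595e-04,  8.09204773e-01,  5.87525808e-01, -8.88195638e-04]), 'contact_force': array([-1.60815648,  0.16126685, -0.21037944]), 'ft_torque': array([ 0.07514882,  0.06096587, -0.0130558 ]), 'gripper_width': 1.002540881334567}
0.0187
scene [[389.11435847   0.         325.02355848]
 [  0.         389.11435847 194.59074293]
 [  0.           0.           1.        ]] [[ 1.84055307e-01  8.05970130e-01 -5.62615138e-01  1.20998175e+00]
 [ 9.82915838e-01 -1.50737175e-01  1.05616098e-01 -7.65094100e-02]
 [ 3.16403812e-04 -5.72442533e-01 -8.19944783e-01  1.10183113e+00]
 [ 0.00000000e+00  0.00000000e+00  0.00000000e+00  1.00000000e+00]]
top [[452.11048058   0.         307.50176146]
 [  0.         452.11048058 205.41442541]
 [  0.           0.           1.        ]] [[-0.02704923 -0.99201807  0.1231604   0.33477975]
 [-0.99958494  0.02806368  0.00650925  0.0547966 ]
 [-0.00991363 -0.12293321 -0.99236543  1.45335668]
 [ 0.          0.          0.          1.        ]]
```

View pics/scene0.png

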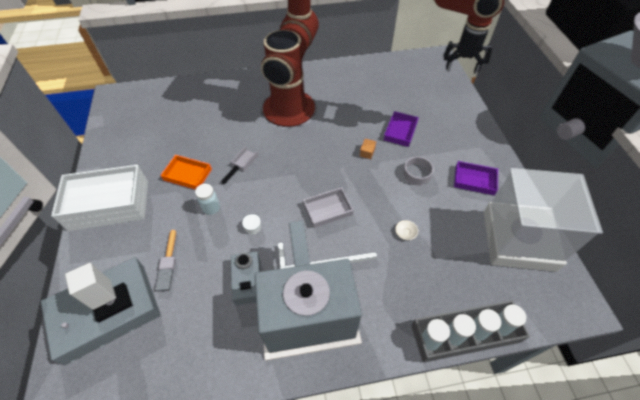

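View pics/top0.png

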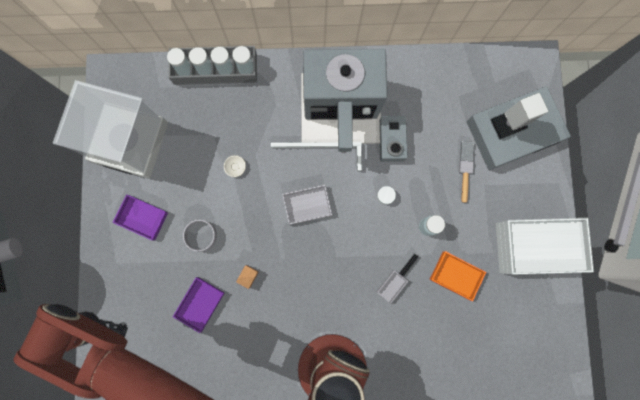

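The top view shows the grey steel pan at (308,206). The back stop is the white bar at about (271–355,146), the side stop is at (361,157), and the black button is at (396,148). The tin is at (387,195) and the dish at (234,166). The purple pans at (140,217) and (199,304) and the orange one at (459,276) are look-alikes, since only the bright steel pan fits the description. I'll enlarge the crop to confirm and take measurements.

```bash
cat > h.py <<'E'
import numpy as np,cv2
def load(n): return dict(np.load(f"pics/{n}.npz"))
def ray(f,u,v,z):
    K=f["K"];T=f["world_from_camera"]
    d=T[:3,:3]@np.linalg.solve(K,[u,v,1.]);o=T[:3,3]
    return o+d*(z-o[2])/d[2]
def cloud(f):
    z=f["z_map"];K=f["K"];T=f["world_from_camera"]
    v,u=np.mgrid[:z.shape[0],:z.shape[1]]
    p=np.stack([(u-K[0,2])/K[0,0]*z,(v-K[1,2])/K[1,1]*z,z],-1)
    p=p@T[:3,:3].T+T[:3,3]; p[z==0]=np.nan
    return p
def crop(f,x0,y0,w,h,s,name):
    cv2.imwrite(name,cv2.resize(f["frame"][y0:y0+h,x0:x0+w,::-1],None,fx=s,fy=s,interpolation=cv2.INTER_CUBIC))
E
python3 - <<'E'
from h import *
f=load("top0"); crop(f,260,90,160,140,5,"pics/topc.png")
p=cloud(f)
for u,v in [(250,250),(308,206),(300,145),(345,110),(361,157),(396,148),(387,195),(322,206),(292,209),(308,191),(280,145),(393,126)]:
    print(u,v,p[v,u].round(3))
E
```

```text
250 250 [ 0.377  0.253 -0.006]
308 206 [0.512 0.063 0.008]
300 145 [0.71  0.083 0.025]
345 110 [ 0.766 -0.053  0.19 ]
361 157 [ 0.671 -0.116 -0.002]
396 148 [ 0.68  -0.218  0.068]
387 195 [ 0.538 -0.189  0.03 ]
322 206 [0.511 0.018 0.004]
292 209 [0.504 0.115 0.005]
308 191 [0.561 0.061 0.009]
280 145 [0.711 0.148 0.026]
393 126 [ 0.754 -0.214  0.057]
```

View pics/topc.png

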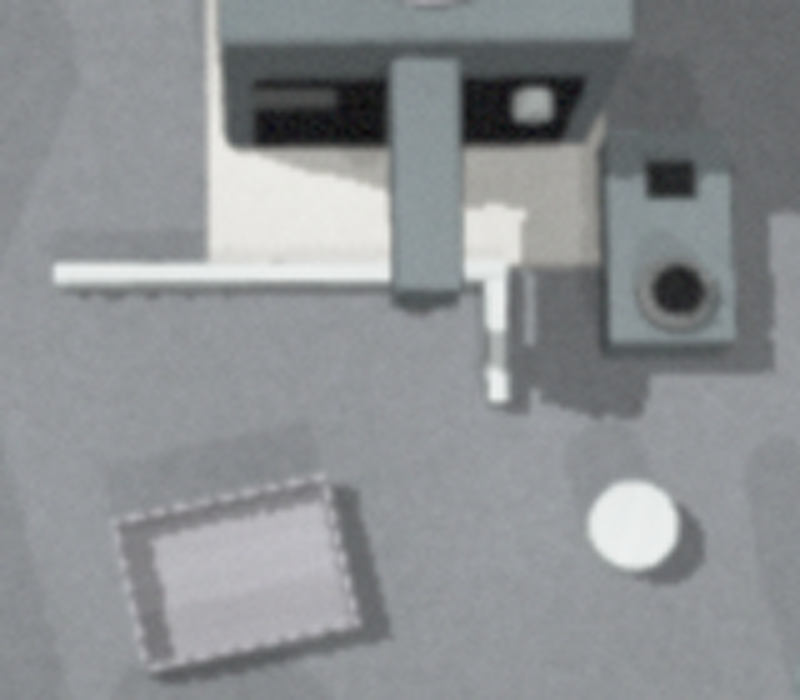

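The crop confirms it: bright steel pan with rim corners at crop (115,522), (325,477), (360,627) and (150,672). The back stop's front edge is at crop row ~285 and the side stop's inner edge at column ~485. Next I'll measure these edges more accurately.

```bash
cat >> h.py <<'E'
def cross(prof,thr,idx):
    # subpixel crossings of profile
    s=prof-thr; k=np.where(s[:-1]*s[1:]<0)[0]
    return [idx[0]+i+s[i]/(s[i]-s[i+1]) for i in k]
E
python3 - <<'E'
from h import *
f=load("top0"); g=f["frame"].astype(float).mean(2)
pts=[]
for u in range(274,334,3):
    pr=g[138:154,u]; hi=pr.max(); c=cross(pr,(hi+135)/2,[138])
    if c: pts.append(ray(f,u,c[-1],.022)[:2])
pts=np.array(pts); l=cv2.fitLine(pts.astype(np.float32),cv2.DIST_HUBER,0,.01,.01).ravel(); print("back",l, np.abs((pts-l[2:])@[-l[1],l[0]]).max())
pts=[]
for v in range(147,170):
    pr=g[v,352:370]; c=cross(pr,180,[352]); print(v,np.round(c,1))
print(g[140:160,361].astype(int), g[160:175,359].astype(int))
pr=g[145,262:280]; print("free end",ray(f,cross(pr,180,[262])[0],145,.022))
for c in [(115,522),(325,477),(360,627),(150,672)]:
    print("pan",ray(f,(c[0]+.5)/5+260-.5,(c[1]+.5)/5+90-.5,.03).round(4))
for n,c,z in [("button",(678,288),.068),("tin",(633,525),.035)]:
    print(n,ray(f,c[0]/5+260-.4,c[1]/5+90-.4,z).round(4))
p=cloud(f); print(p[146:151,393:399,2].round(3))
E
```

```text
back [0.02201935 0.9997575  0.70791537 0.08391105] 0.0005262872703559421
147 [356.5 360.7]
148 [356.5 360.7]
149 [356.5 360.7]
150 [356.5 360.7]
151 [356.5 360.6]
152 [356.5 360.6]
153 [356.5 360.6]
154 [356.6 360.6]
155 [357.1 360.5]
156 [357.8 360. ]
157 []
158 []
159 []
160 []
161 []
162 []
163 [357.3 359.7]
164 [356.7 360.4]
165 [356.8 360.8]
166 [357.1 360.9]
167 [357.2 360.9]
168 [357.1 361. ]
169 [357.2 360.9]
[223 222 216 191 175 165 160 158 160 160 159 152 150 151 154 150 136 129
 131 130] [176 175 178 195 223 233 234 234 234 226 169 135 145 153 153]
free end [0.71343783 0.18039864 0.022     ]
pan [0.5503 0.1424 0.03  ]
pan [0.5755 0.0078 0.03  ]
pan [ 0.4787 -0.0112  0.03  ]
pan [0.4539 0.1222 0.03  ]
button [ 0.6826 -0.2156  0.068 ]
tin [ 0.5382 -0.1858  0.035 ]
[[0.068 0.07  0.074 0.069 0.07  0.075]
 [0.073 0.07  0.071 0.067 0.07  0.07 ]
 [0.07  0.069 0.071 0.068 0.071 0.076]
 [0.073 0.076 0.073 0.07  0.071 0.07 ]
 [0.076 0.072 0.07  0.074 0.072 0.071]]
```

```bash
cat >> h.py <<'E'
EX=np.array([.99976,-.0220]);EY=np.array([.0220,.99976])
C=None
def mill(p): d=np.asarray(p)[:2]-C; return np.array([d@EX,d@EY])
_l=np.array([.7079154,.083911])
_s=np.array([0,-.1])
E
python3 - <<'E'
import h; from h import *
f=load("top0")
s=[ray(f,356.75,v,.022)[:2] for v in (152,165,169)]
print(s)
b=np.array([.7079154,.083911]); 
for S in s+[ray(f,*(np.array([0,0])+[266.9,145]),.022)[:2]-.28*EY]:
    print(b+EY*((S-b)@EY))
E
```

```text
[array([ 0.68192338, -0.09974204]), array([ 0.63911653, -0.09801037]), array([ 0.62600709, -0.09748005])]
[ 0.70386342 -0.10022558]
[ 0.70388079 -0.09943627]
[ 0.70388611 -0.09919454]
[ 0.70410533 -0.08923229]
```

>>> {"method": "carry_out", "body": {"moves": [[[0,0,-0.84,0,0,0,0.4],[0,0,-0.84,0,0,0,0.4],[0,0,-0.84,0,0,0,0.4],[0,0,-0.84,0,0,0,0.4]]]}}

```text
time: 0.43
tool_pos: [0.1934, 0.5939, 0.2305]
tool_rot: [0.0, 0.713, 0.701, -0.001]
contact_force: [0.0, 0.5, -0.3]
gripper_width: 0.7
```

```bash
sed -i 's/^C=None/C=np.array([.7039,-.0997])/' h.py; cat > st.py <<'E'
from h import *
from plant import state
s=state();q=s["tool_rot"];from scipy.spatial.transform import Rotation as R
r=R.from_quat([q[1],q[2],q[3],q[0]]).as_matrix()
print("t",round(s["time"],2),"mill",mill(s["tool_pos"]).round(4),"z",s["tool_pos"][2].round(4),"yaw x rel millx",round(np.degrees(np.arctan2(r[1,0],r[0,0]))+1.26,2),"down",r[2,2].round(4),"F",s["contact_force"].round(2),"w",round(s["gripper_width"],3))
E
python3 st.py
```

```text
t 0.43 mill [-0.5257  0.6822] z 0.2305 yaw x rel millx 90.23 down -1.0 F [ 0.02  0.52 -0.29] w 0.7
```

>>> {"method": "carry_out", "body": {"moves": [[[0,0,0,-0.945,0.425,0,0.4],[0,0,0,-0.945,0.425,0,0.4],[0,0,0,-0.945,0.425,0,0.4],[0,0,0,-0.945,0.425,0,0.4],[0,0,0,-0.945,0.425,0,0.4],[0,0,0,-0.945,0.425,0,0.4],[0,0,0,-0.945,0.425,0,0.4]]]}}

```text
time: 1.02
tool_pos: [0.3067, 0.3253, 0.2308]
tool_rot: [0.0, 0.714, 0.7, -0.0]
contact_force: [0.4, 0.2, 1.1]
gripper_width: 0.701
```

>>> {"method": "carry_out", "body": {"moves": [[[0,0,0,-0.945,0.425,0,0.4],[0,0,0,-0.945,0.425,0,0.4],[0,0,0,-0.945,0.425,0,0.4],[0,0,0,-0.945,0.425,0,0.4],[0,0,0,-0.945,0.425,0,0.4],[0,0,0,-0.945,0.425,0,0.4],[0,0,0,-0.945,0.425,0,0.4],[0,0,0,0,0,0,0.4]]]}}

```text
time: 1.68
tool_pos: [0.4215, 0.0542, 0.231]
tool_rot: [0.001, 0.718, 0.696, -0.001]
contact_force: [-0.1, -0.2, 0.4]
gripper_width: 0.697
```

```bash
python3 st.py
```

```text
t 1.68 mill [-0.2857  0.1476] z 0.231 yaw x rel millx 89.49 down -1.0 F [-0.08 -0.25  0.41] w 0.697
```

>>> {"method": "carry_out", "body": {"moves": [[[0,0,-0.1,0.3,0,0.9,0.4],[0,0,0,0,0,0.95,0.4],[0,0,0,0,0,0.95,0.4],[0,0,0,0,0,0.95,0.4],[0,0,0,0,0,0.95,0.4],[0,0,0,0,0,0.5,0.4],[0,0,0,0,0,0.2,0.4],[0,0,0,0,0,0,0.4]]]}}

```text
time: 2.35
tool_pos: [0.4179, 0.0724, 0.0129]
tool_rot: [-0.002, 0.712, 0.703, -0.002]
contact_force: [-0.0, -0.3, 0.7]
gripper_width: 0.698
```

```bash
python3 st.py; python3 - <<'E'
from plant import grab_frame
from h import *
f=grab_frame("scene");np.savez("pics/s1.npz",**f);crop(f,230,110,220,160,3.6,"pics/s1.png")
E
```

```text
t 2.35 mill [-0.2897  0.1657] z 0.0129 yaw x rel millx 90.54 down -1.0 F [-0.02 -0.26  0.71] w 0.698
```

View pics/s1.png

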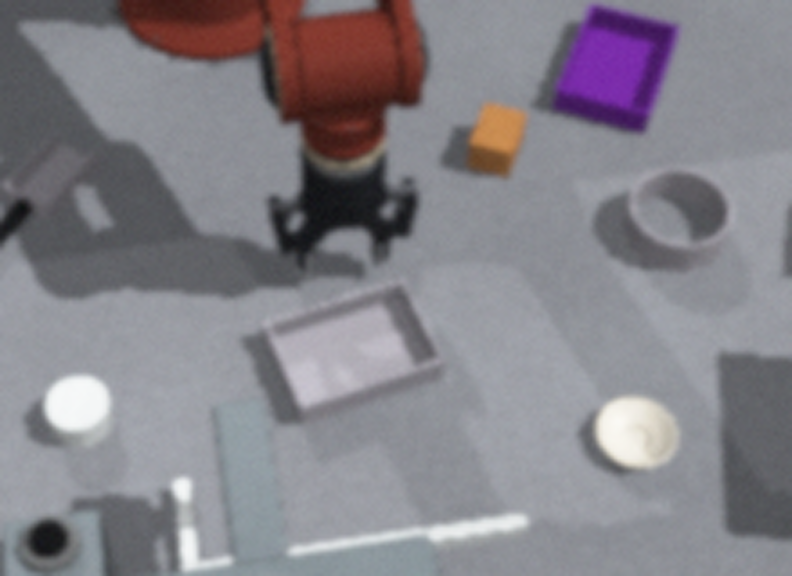

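The two fingertips are at crop (305,265) and (375,265), clear of the pan and behind its long side. I'll lower them and start pushing.

>>> {"method": "carry_out", "body": {"moves": [[[0,0,0,0,0,0.25,0.4],[0,0,0,0,0,0,0.4],[0,0,0,0,0.2,0,0.4],[0,0,0,0,0.2,0,0.4],[0,0,0,0,0.2,0,0.4],[0,0,0,0,0.2,0,0.4],[0,0,0,0,0.2,0,0.4],[0,0,0,0,0.2,0,0.4]]]}}

```text
time: 3.07
tool_pos: [0.469, 0.0716, 0.0052]
tool_rot: [-0.0, 0.712, 0.703, -0.0]
contact_force: [-1.7, 1.5, 2.2]
gripper_width: 0.699
```

>>> {"method": "carry_out", "body": {"moves": [[[0,0,0,0,0.2,0,0.4],[0,0,0,0,0.2,0,0.4],[0,0,0,0,0.2,0,0.4],[0,0,0,0,0.2,0,0.4],[0,0,0,0,0.2,0,0.4],[0,0,0,0,0,0,0.4]]]}}

```text
time: 3.57
tool_pos: [0.5106, 0.0707, 0.0058]
tool_rot: [0.001, 0.712, 0.702, 0.001]
contact_force: [-0.2, -0.3, 0.9]
gripper_width: 0.701
```

```bash
python3 st.py; python3 - <<'E'
from plant import grab_frame
from h import *
f=grab_frame("scene");np.savez("pics/s2.npz",**f);crop(f,230,110,220,160,3.6,"pics/s2.png")
E
```

```text
t 3.57 mill [-0.197   0.1661] z 0.0058 yaw x rel millx 90.51 down -1.0 F [-0.24 -0.26  0.89] w 0.701
```

View pics/s2.png

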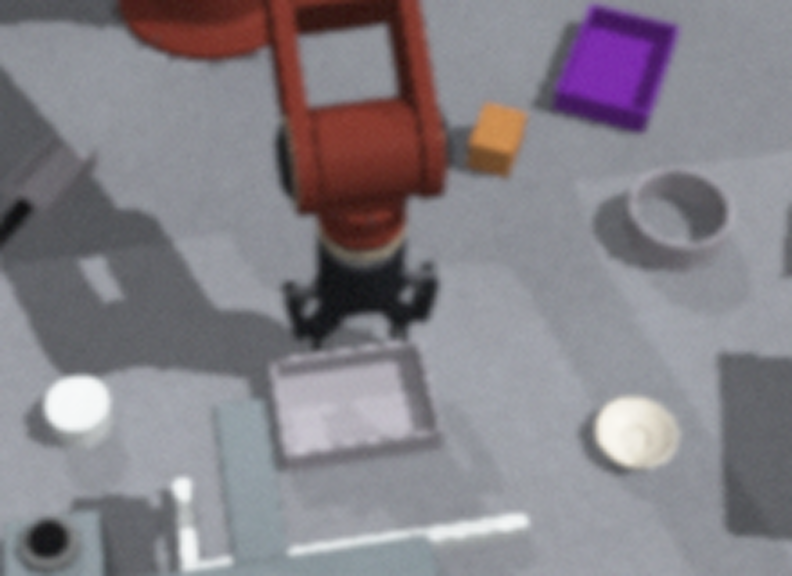

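The pan has turned parallel to the back stop and sits against both fingers. I'll keep pushing.

>>> {"method": "carry_out", "body": {"moves": [[[0,0,0.1,0,0.2,0,0.4],[0,0,0,0,0.2,0,0.4],[0,0,0,0,0.2,0,0.4],[0,0,0,0,0.2,0,0.4],[0,0,0,0,0.2,0,0.4],[0,0,0,0,0.2,0,0.4],[0,0,0,0,0.2,0,0.4]]]}}

```text
time: 4.2
tool_pos: [0.5651, 0.0697, 0.0052]
tool_rot: [-0.0, 0.715, 0.699, -0.0]
contact_force: [-1.4, -0.3, -0.9]
gripper_width: 0.702
```

>>> {"method": "carry_out", "body": {"moves": [[[0,0,0,0,0.2,0,0.4],[0,0,0,0,0.15,0,0.4],[0,0,0,0,0.1,0,0.4],[0,0,0,0,0,0,0.4]]]}}

```text
time: 4.53
tool_pos: [0.5837, 0.0693, 0.0058]
tool_rot: [0.001, 0.715, 0.699, 0.001]
contact_force: [0.3, 0.2, 0.1]
gripper_width: 0.701
```

```bash
python3 st.py
```

```text
t 4.53 mill [-0.1239  0.1663] z 0.0058 yaw x rel millx 90.02 down -1.0 F [0.32 0.17 0.13] w 0.701
```

Next I'll creep in until the force rises.

>>> {"method": "carry_out", "body": {"moves": [[[0,0,0,0,0.1,0,0.4],[0,0,0,0,0.1,0,0.4],[0,0,0,0,0.05,0,0.4]]]}}

```text
time: 4.78
tool_pos: [0.5926, 0.0692, 0.0055]
tool_rot: [0.0, 0.715, 0.699, 0.0]
contact_force: [-4.2, 0.1, 3.0]
gripper_width: 0.7
```

>>> {"method": "carry_out", "body": {"moves": [[[0,0,0,0,0.05,0,0.4],[0,0,0,0,0.0,0,0.4]]]}}

```text
time: 4.95
tool_pos: [0.5947, 0.0691, 0.0055]
tool_rot: [0.0, 0.715, 0.699, 0.0]
contact_force: [-1.6, -0.7, 1.9]
gripper_width: 0.696
```

```bash
python3 st.py; python3 - <<'E'
from plant import grab_frame
from h import *
f=grab_frame("top");np.savez("pics/t3.npz",**f);crop(f,240,100,180,130,4.4,"pics/t3.png")
E
```

```text
t 4.95 mill [-0.1129  0.1664] z 0.0055 yaw x rel millx 90.03 down -1.0 F [-1.62 -0.71  1.93] w 0.696
```

View pics/t3.png

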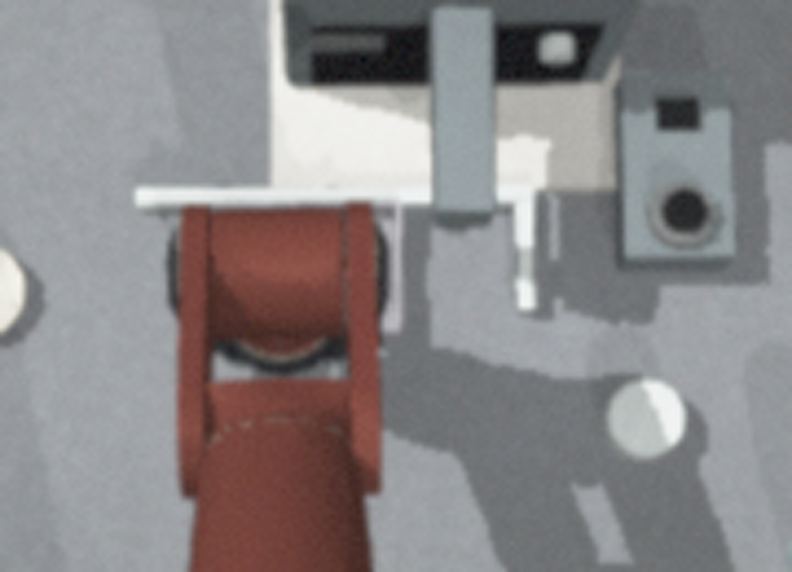

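>>> {"method": "carry_out", "body": {"moves": [[[0,0,0,0,0.05,0,0.4],[0,0,0,0,0.0,0,0.4]]]}}

```text
time: 5.17
tool_pos: [0.5946, 0.0691, 0.0052]
tool_rot: [-0.002, 0.715, 0.7, -0.002]
contact_force: [-8.8, -0.4, 6.3]
gripper_width: 0.699
```

>>> {"method": "carry_out", "body": {"moves": [[[0,0,0,0,0.05,0,0.4],[0,0,0,0,0.0,0,0.4]]]}}

```text
time: 5.33
tool_pos: [0.5946, 0.0692, 0.0048]
tool_rot: [-0.003, 0.715, 0.7, -0.004]
contact_force: [-14.6, -1.0, 11.7]
gripper_width: 0.699
```

Flush at 14 N. I'll back off, rise, and go round to the pan's +y end.

>>> {"method": "carry_out", "body": {"moves": [[[0,0,0,0,-0.4,0,0.4],[0,0,0,0,-0.5,-0.2,0.4],[0,0,0,0,0,-0.9,0.2],[0,0,0,0,0,-0.9,0],[0,0,0,0.75,0,-0.5,0],[0,0,0,0.95,0,0,0],[0,0,0,0.95,0,0,0],[0,0,0,0.3,0,0,0]]]}}

```text
time: 6.0
tool_pos: [0.5658, 0.1919, 0.1069]
tool_rot: [0.001, 0.714, 0.7, 0.002]
contact_force: [0.6, -0.0, -0.5]
gripper_width: 0.5
```

>>> {"method": "carry_out", "body": {"moves": [[[0,0,1,0,0,0,0],[0,0,1,0,0,0,0],[0,0,1,0,0,0,0],[0,0,1,0,0,0,0],[0,0,1,0,0,0,0],[0,0,1,0,0,0,0],[0,0,1,0,0,0,0],[0,0,1,0,0,0,0]]]}}

```text
time: 6.67
tool_pos: [0.5653, 0.1875, 0.1052]
tool_rot: [0.0, 0.912, 0.411, 0.001]
contact_force: [0.2, -0.2, 0.4]
gripper_width: 0.501
```

>>> {"method": "carry_out", "body": {"moves": [[[0,0,1,0,0,0,0],[0,0,1,0,0,0,0],[0,0,1,0,0,0,0],[0,0,1,0,0,0,0],[0,0,1,0,0,0,0],[0,0,1,0,0,0,0],[0,0,1,0,0,0,0],[0,0,1,0,0,0,0]]]}}

```text
time: 7.33
tool_pos: [0.5653, 0.1875, 0.1051]
tool_rot: [0.0, 0.997, 0.074, 0.001]
contact_force: [0.5, -0.4, 0.1]
gripper_width: 0.497
```

>>> {"method": "carry_out", "body": {"moves": [[[0,0,1,0,0,0,0],[0,0,1,0,0,0,0],[0,0,0,0,0,0,0]]]}}

```text
time: 7.58
tool_pos: [0.5652, 0.1875, 0.1051]
tool_rot: [0.0, 1.0, -0.012, 0.001]
contact_force: [0.2, -0.4, 0.0]
gripper_width: 0.5
```

```bash
python3 st.py; python3 - <<'E'
from plant import grab_frame
from h import *
f=grab_frame("top");np.savez("pics/t4.npz",**f);crop(f,240,100,180,130,4.4,"pics/t4.png")
E
```

```text
t 7.58 mill [-0.145   0.2841] z 0.1051 yaw x rel millx -0.06 down -1.0 F [ 0.21 -0.38  0.02] w 0.5
```

View pics/t4.png

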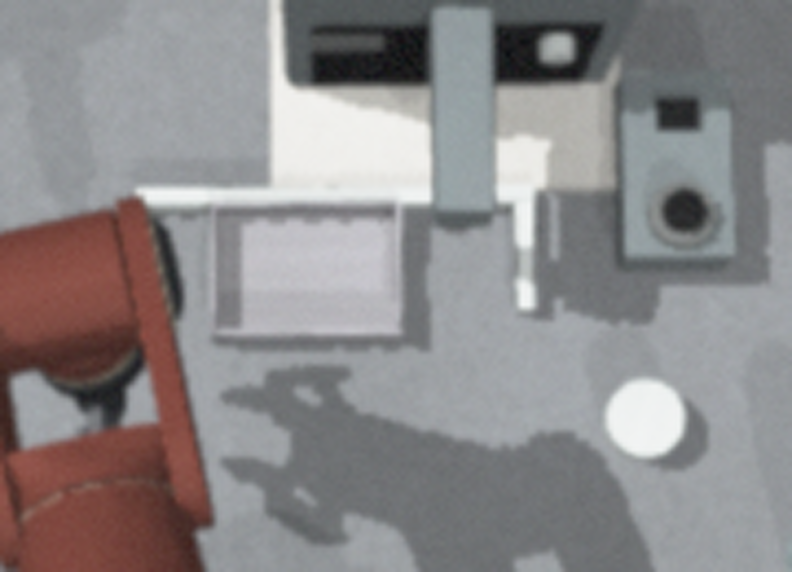

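The pan sits square on the back stop, with its rim spanning crop columns 213–400.

```bash
python3 - <<'E'
from h import *
f=load("t4")
for c in [(214,207),(402,204),(402,334),(216,338)]:
    print(mill(ray(f,(c[0]+.5)/4.4+240-.5,(c[1]+.5)/4.4+100-.5,.03)).round(4))
E
```

```text
[-0.0047  0.2207]
[-0.0035  0.0829]
[-0.1002  0.084 ]
[-0.1022  0.2192]
```

>>> {"method": "carry_out", "body": {"moves": [[[0,0,0,0.78,0,0,0],[0,0,0,0.78,0,0,0],[0,0,0,0.76,0,0,0],[0,0,0,0,0,0.8,0],[0,0,0,0,0,0.8,0],[0,0,0,0,0,0.6,0],[0,0,0,0,0,0.25,0],[0,0,0,0,0,0,0]]]}}

```text
time: 8.3
tool_pos: [0.6549, 0.1852, 0.0032]
tool_rot: [0.001, 1.0, -0.01, -0.003]
contact_force: [-0.3, 0.2, -1.0]
gripper_width: 0.5
```

```bash
python3 st.py
```

```text
t 8.3 mill [-0.0553  0.2837] z 0.0032 yaw x rel millx 0.1 down -1.0 F [-0.28  0.21 -1.04] w 0.5
```

>>> {"method": "carry_out", "body": {"moves": [[[0,0,0,0.05,0.3,-0.06,0],[0,0,0,0,0.4,0,0],[0,0,0,0,0.3,0,0],[0,0,0,0,0.2,0,0],[0,0,0,0,0.2,0,0],[0,0,0,0,0.2,0,0]]]}}

```text
time: 8.8
tool_pos: [0.6594, 0.1215, 0.0115]
tool_rot: [-0.001, 1.0, -0.011, 0.002]
contact_force: [0.6, 3.9, 2.6]
gripper_width: 0.501
```

>>> {"method": "carry_out", "body": {"moves": [[[0,0,0,0,0.2,0,0],[0,0,0,0,0.2,0,0],[0,0,0,0,0.2,0,0],[0,0,0,0,0.2,0,0],[0,0,0,0,0,0,0]]]}}

```text
time: 9.22
tool_pos: [0.6573, 0.0878, 0.0093]
tool_rot: [0.001, 1.0, -0.011, -0.0]
contact_force: [0.2, 0.9, -0.5]
gripper_width: 0.502
```

```bash
python3 st.py; python3 - <<'E'
from plant import grab_frame
from h import *
f=grab_frame("top");np.savez("pics/t5.npz",**f);crop(f,240,100,180,130,4.4,"pics/t5.png")
E
```

```text
t 9.22 mill [-0.0508  0.1865] z 0.0093 yaw x rel millx -0.02 down -1.0 F [ 0.21  0.92 -0.48] w 0.502
```

View pics/t5.png

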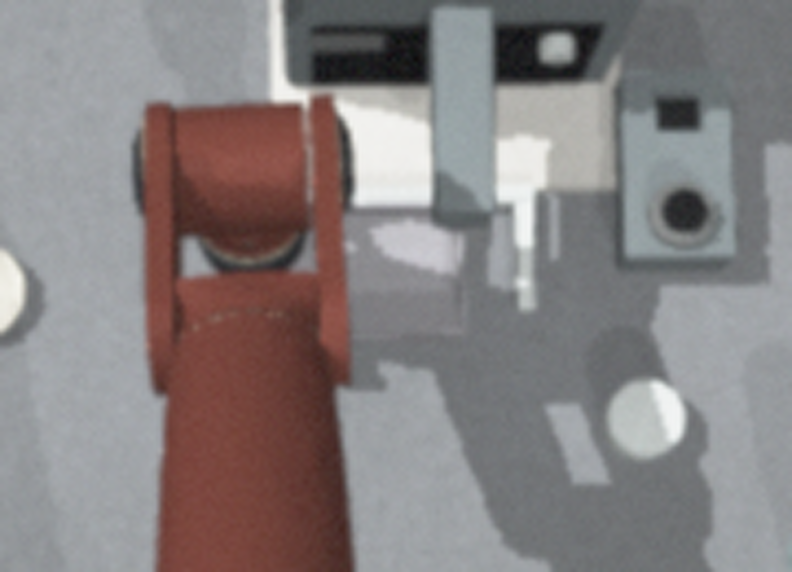

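>>> {"method": "carry_out", "body": {"moves": [[[0,0,0,0,0.2,0.08,0],[0,0,0,0,0.2,0,0],[0,0,0,0,0.2,0,0],[0,0,0,0,0.1,0,0],[0,0,0,0,0,0,0]]]}}

```text
time: 9.68
tool_pos: [0.6564, 0.0602, 0.0058]
tool_rot: [0.001, 1.0, -0.011, -0.001]
contact_force: [0.1, 0.2, 0.6]
gripper_width: 0.5
```

>>> {"method": "carry_out", "body": {"moves": [[[0,0,0,0,0.08,0,0],[0,0,0,0,0.05,0,0],[0,0,0,0,0,0,0]]]}}

```text
time: 9.93
tool_pos: [0.6565, 0.056, 0.0062]
tool_rot: [0.0, 1.0, -0.011, -0.0]
contact_force: [0.3, 0.1, -0.1]
gripper_width: 0.496
```

```bash
python3 st.py
```

```text
t 9.93 mill [-0.0508  0.1547] z 0.0062 yaw x rel millx 0.02 down -1.0 F [ 0.27  0.09 -0.06] w 0.496
```

>>> {"method": "carry_out", "body": {"moves": [[[0,0,0,0,0.05,0,0],[0,0,0,0,0.05,0,0],[0,0,0,0,0,0,0]]]}}

```text
time: 10.18
tool_pos: [0.6566, 0.0523, 0.0064]
tool_rot: [0.0, 1.0, -0.011, -0.0]
contact_force: [0.3, 0.1, -0.4]
gripper_width: 0.498
```

>>> {"method": "carry_out", "body": {"moves": [[[0,0,0,0,0.05,0,0],[0,0,0,0,0,0,0]]]}}

```text
time: 10.35
tool_pos: [0.6567, 0.0504, 0.0065]
tool_rot: [0.0, 1.0, -0.011, -0.0]
contact_force: [-0.4, 0.8, -0.3]
gripper_width: 0.502
```

```bash
python3 st.py
```

```text
t 10.35 mill [-0.0505  0.149 ] z 0.0065 yaw x rel millx 0.02 down -1.0 F [-0.39  0.81 -0.32] w 0.502
```

>>> {"method": "carry_out", "body": {"moves": [[[0,0,0,0,0.05,0,0],[0,0,0,0,0,0,0]]]}}

```text
time: 10.52
tool_pos: [0.6566, 0.0483, 0.0065]
tool_rot: [0.0, 1.0, -0.011, -0.0]
contact_force: [-1.4, -0.1, -0.7]
gripper_width: 0.5
```

>>> {"method": "carry_out", "body": {"moves": [[[0,0,0,0,0.05,0,0],[0,0,0,0,0,0,0]]]}}

```text
time: 10.68
tool_pos: [0.6564, 0.048, 0.0065]
tool_rot: [-0.001, 1.0, -0.011, -0.0]
contact_force: [-0.9, 5.2, -0.2]
gripper_width: 0.503
```

>>> {"method": "carry_out", "body": {"moves": [[[0,0,0,0,0.05,0,0],[0,0,0,0,0,0,0]]]}}

```text
time: 10.85
tool_pos: [0.6564, 0.0479, 0.0066]
tool_rot: [-0.003, 1.0, -0.011, -0.0]
contact_force: [0.3, 12.8, 0.3]
gripper_width: 0.502
```

>>> {"method": "carry_out", "body": {"moves": [[[0,0,0,0,0.03,0,0],[0,0,0,0,0,0,0]]]}}

```text
time: 11.02
tool_pos: [0.6564, 0.0479, 0.0066]
tool_rot: [-0.004, 1.0, -0.011, -0.0]
contact_force: [-0.5, 16.5, -0.1]
gripper_width: 0.503
```

```bash
python3 st.py
```

```text
t 11.02 mill [-0.0508  0.1465] z 0.0066 yaw x rel millx 0.04 down -1.0 F [-0.49 16.5  -0.08] w 0.503
```

The pan is seated against the side stop at 16 N. I'll back away in +y, rise and look.

>>> {"method": "carry_out", "body": {"moves": [[[0,0,0,0,-0.2,0,0],[0,0,0,0,-0.9,0,0],[0,0,0,0,-0.9,0,0],[0,0,0,-0.5,-0.5,-0.6,0],[0,0,0,-0.7,0,-0.6,0],[0,0,0,-0.7,0,-0.6,0],[0,0,0,-0.9,0,0,-0.5],[0,0,0,0,0,0,-1]]]}}

```text
time: 11.68
tool_pos: [0.541, 0.1458, 0.0778]
tool_rot: [0.001, 1.0, -0.01, -0.002]
contact_force: [-0.8, 0.1, -0.9]
gripper_width: 0.229
```

```bash
python3 st.py; python3 - <<'E'
from plant import grab_frame
from h import *
f=grab_frame("top");np.savez("pics/t6.npz",**f);crop(f,280,110,140,100,5.6,"pics/t6.png")
E
```

```text
t 11.68 mill [-0.1683  0.2419] z 0.0778 yaw x rel millx 0.12 down -1.0 F [-0.76  0.12 -0.88] w 0.229
```

View pics/t6.png

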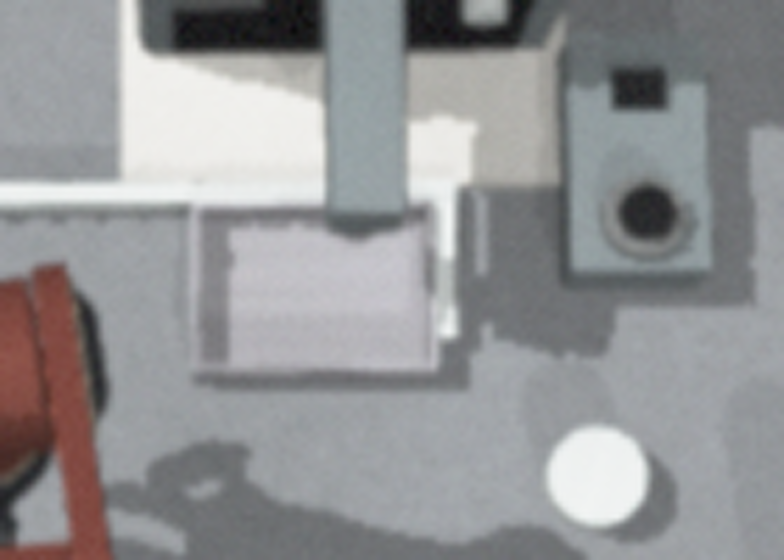

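The pan is in the corner, with its rim spanning crop (194–437, 205–372). I'll check its pose numerically.

```bash
python3 - <<'E'
from h import *
f=load("t6"); g=f["frame"].astype(float).mean(2)
# front rim outer edge & left rim outer edge via gradient
def sub(pr,i0):
    d=np.gradient(pr); k=np.argmax(np.abs(d[1:-1]))+1
    a,b,c=np.abs(d[k-1:k+2]); return i0+k+.5*(a-c)/(a-2*b+c)
P=np.array([mill(ray(f,u,sub(g[172:182,u],172),.03)) for u in range(318,356,2)])
print("front x med",np.median(P[:,0]).round(4)," slope deg",np.degrees(np.polyfit(P[:,1],P[:,0],1)[0]).round(2), np.std(P[:,0]).round(4))
P=np.array([mill(ray(f,sub(g[v,310:317],310),v,.03)) for v in range(150,175,2)])
print("left y med",np.median(P[:,1]).round(4)," slope deg",np.degrees(np.polyfit(P[:,0],P[:,1],1)[0]).round(2),np.std(P[:,1]).round(4))
for n in [(437,368)]: print(mill(ray(f,(n[0]+.5)/5.6+279.5,(n[1]+.5)/5.6+109.5,.03)))
E
```

```text
front x med -0.1013  slope deg -1.34 0.0023
left y med 0.1317  slope deg -0.51 0.0015
[-0.10008701 -0.00109423]
```

```bash
python3 - <<'E'
from h import *
f=load("t6"); g=f["frame"].astype(int).mean(2).astype(int)
for v in (150,158,166,172): print(v,g[v,308:324],"...",g[v,350:366])
print("cols front (172..182)")
for u in (316,322,330,338,346,352,356): print(u,g[170:184,u])
for u in (312,313,314): print(u,mill(ray(f,u,160,.03)).round(4))
for v in (175,176,177): print(v,mill(ray(f,335,v,.03)).round(4))
E
```

```text
150 [161 161 161 157 150 162 180 167 139 134 133 134 137 147 149 154] ... [110 127 148 153 161 156 160 172 205 235 233 167 116 113 125 149]
158 [159 159 160 152 151 160 179 168 142 137 136 138 151 177 193 194] ... [197 198 197 186 180 157 127 147 178 186 177 140 116 115 123 147]
166 [159 162 160 152 150 159 172 148 132 127 130 131 146 177 183 186] ... [187 189 188 187 184 180 169 195 195 208 225 184 131 116 114 116]
172 [160 161 161 159 157 154 162 155 134 128 126 125 138 171 180 180] ... [184 179 181 182 183 174 163 185 154 119 115 115 117 120 131 141]
cols front (172..182)
316 [134 133 134 134 145 153 134 116 123 149 156 160 162 158]
322 [180 178 180 182 181 169 143 116 110 127 151 160 157 157]
330 [178 179 182 181 177 166 145 118 116 128 152 157 160 161]
338 [177 180 181 181 180 164 127 112 114 128 156 161 160 159]
346 [181 181 182 184 188 184 145 117 117 128 155 160 158 158]
352 [183 183 181 182 189 184 145 119 116 130 155 163 160 165]
356 [163 165 163 166 175 175 142 117 114 132 155 165 165 165]
312 [-0.0491  0.1444]
313 [-0.0492  0.1412]
314 [-0.0492  0.1379]
175 [-0.0986  0.0711]
176 [-0.1018  0.0712]
177 [-0.1051  0.0712]
```

```bash
python3 - <<'E'
from h import *
f=load("t6"); g=f["frame"].astype(float).mean(2)
T=f["world_from_camera"];K=f["K"]
def proj(mx,my,z):
    w=np.r_[C+mx*EX+my*EY,z]; c=T[:3,:3].T@(w-T[:3,3]); p=K@c; return (p[:2]/p[2]).round(2)
for a in [(-.1,0),(-.1,.14),(0,.14),(0,0)]: print(a,proj(*a,.03))
for u in (318,322,326,330,334,338,342,346,350,354): print(u,np.round(cross(g[174:179,u],148,[174]),2),end=' ')
print()
for u in (318,326,334,352,355): print(u,g[140:152,u].astype(int))
E
```

```text
(-0.1, 0) [357.28 175.28]
(-0.1, 0.14) [313.47 175.58]
(0, 0.14) [313.26 145.06]
(0, 0) [356.7  144.74]
318 [174.77 175.13] 322 [175.82] 326 [175.74] 330 [175.86] 334 [175.57] 338 [175.44] 342 [175.56] 346 [175.92] 350 [175.88] 354 [175.93] 
318 [226 226 229 233 236 231 201 147 118 123 133 133]
326 [227 227 230 234 234 231 202 140 117 137 158 184]
334 [227 227 230 233 232 221 188 136 117 140 161 185]
352 [171 174 177 174 164 153 139 123 115 128 148 182]
355 [226 227 233 232 226 202 160 122 113 133 156 164]
```

```bash
python3 - <<'E'
from h import *
for n in("t3",):
    f=load(n);p=cloud(f).reshape(-1,3);p=p[~np.isnan(p[:,0])]
    d=p[:,:2]-C; m=np.c_[d@EX,d@EY]
    for a,b in[(.06,.1),(.1,.14),(.14,.2),(.2,.25),(.25,.35)]:
        k=(p[:,2]>a)&(p[:,2]<b)&(m[:,0]<-.02)&(m[:,0]>-.25)&(m[:,1]>.1)&(m[:,1]<.3)
        if k.sum(): print(a,b,k.sum(),m[k].min(0).round(3),m[k].max(0).round(3))
E
```

```text
0.06 0.1 28 [-0.128  0.126] [-0.108  0.217]
0.1 0.14 13 [-0.145  0.102] [-0.109  0.208]
0.14 0.2 84 [-0.15   0.136] [-0.125  0.204]
0.2 0.25 60 [-0.148  0.128] [-0.115  0.196]
0.25 0.35 1405 [-0.25   0.103] [-0.069  0.234]
```

The edges match the projected home outline to within about 0.5 px, though the −y end may be 1–2 mm off the back stop. I'll give the long side a gentle two-finger press to be sure. The clearance to the spout arm is about 20 mm.

>>> {"method": "carry_out", "body": {"moves": [[[0,0,-1,0,0,0,0.4],[0,0,-1,0,0,0,0.4],[0,0,-1,0,0,0,0.4],[0,0,-1,0,0,0,0.4],[0,0,-1,0,0,0,0.4],[0,0,-1,0,0,0,0.4],[0,0,-1,0,0,0,0.4],[0,0,-1,0,0,0,0.4]]]}}

```text
time: 12.4
tool_pos: [0.5481, 0.1452, 0.0789]
tool_rot: [0.001, 0.943, 0.334, 0.001]
contact_force: [-0.1, 0.2, -0.1]
gripper_width: 0.699
```

>>> {"method": "carry_out", "body": {"moves": [[[0,0,-1,0,0,0,0.4],[0,0,-1,0,0,0,0.4],[0,0,-1,0,0,0,0.4],[0,0,-1,0,0,0,0.4],[0,0,-1,0,0,0,0.4],[0,0,-1,0,0,0,0.4],[0,0,-1,0,0,0,0.4],[0,0,-1,0,0,0,0.4]]]}}

```text
time: 13.07
tool_pos: [0.5481, 0.1452, 0.0789]
tool_rot: [0.001, 0.772, 0.636, 0.0]
contact_force: [-0.1, -0.2, 0.7]
gripper_width: 0.698
```

>>> {"method": "carry_out", "body": {"moves": [[[0,0,-1,0,0,0,0.4],[0,0,-1,0,0,0,0.4],[0,0,0,-0.9,0,0,0.4],[0,0,0,-0.9,0,0,0.4],[0,0,0,-0.9,0,0,0.4],[0,0,0,-0.9,0,0,0.4],[0,0,0,-0.4,0,0,0.4],[0,0,0,0,0,0,0.4]]]}}

```text
time: 13.73
tool_pos: [0.5444, -0.0181, 0.0791]
tool_rot: [0.001, 0.716, 0.698, -0.0]
contact_force: [0.0, 0.1, 0.8]
gripper_width: 0.698
```

```bash
python3 st.py
```

```text
t 13.73 mill [-0.1612  0.0781] z 0.0791 yaw x rel millx 89.76 down -1.0 F [0.04 0.06 0.8 ] w 0.698
```

>>> {"method": "carry_out", "body": {"moves": [[[0,0,-0.05,0,0,0.8,0.4],[0,0,0,0,0,0.7,0.4],[0,0,0,0,0,0.3,0.4],[0,0,0,0,0.2,0,0.4],[0,0,0,0,0.3,0,0.4],[0,0,0,0,0.2,0,0.4],[0,0,0,0,0.15,0,0.4],[0,0,0,0,0,0,0.4]]]}}

```text
time: 14.4
tool_pos: [0.58, -0.0148, 0.0083]
tool_rot: [0.002, 0.713, 0.701, 0.001]
contact_force: [-0.1, -0.5, 0.7]
gripper_width: 0.701
```

```bash
python3 st.py
```

```text
t 14.4 mill [-0.1257  0.0822] z 0.0083 yaw x rel millx 90.3 down -1.0 F [-0.13 -0.55  0.69] w 0.701
```

>>> {"method": "carry_out", "body": {"moves": [[[0,0,0.05,0,0.1,0,0.4],[0,0,0,0,0.1,0,0.4],[0,0,0,0,0.05,0,0.4],[0,0,0,0,0,0,0.4]]]}}

```text
time: 14.73
tool_pos: [0.5877, -0.015, 0.0068]
tool_rot: [0.0, 0.715, 0.699, 0.0]
contact_force: [0.5, 0.0, -0.1]
gripper_width: 0.7
```

>>> {"method": "carry_out", "body": {"moves": [[[0,0,0,0,0.05,0,0.4],[0,0,0,0,0,0,0.4]]]}}

```text
time: 14.9
tool_pos: [0.5893, -0.015, 0.0065]
tool_rot: [0.0, 0.715, 0.699, 0.0]
contact_force: [0.3, -0.8, -0.0]
gripper_width: 0.7
```

>>> {"method": "carry_out", "body": {"moves": [[[0,0,0,0,0.05,0,0.4],[0,0,0,0,0,0,0.4]]]}}

```text
time: 15.07
tool_pos: [0.5913, -0.0151, 0.0065]
tool_rot: [0.0, 0.715, 0.699, -0.0]
contact_force: [0.1, 0.8, -0.1]
gripper_width: 0.702
```

```bash
python3 st.py
```

```text
t 15.07 mill [-0.1144  0.0821] z 0.0065 yaw x rel millx 90.02 down -1.0 F [ 0.1   0.76 -0.09] w 0.702
```

>>> {"method": "carry_out", "body": {"moves": [[[0,0,0,0,0.05,0,0.4],[0,0,0,0,0,0,0.4]]]}}

```text
time: 15.23
tool_pos: [0.5926, -0.015, 0.0062]
tool_rot: [-0.001, 0.715, 0.699, -0.001]
contact_force: [-2.2, 0.6, 2.5]
gripper_width: 0.696
```

>>> {"method": "carry_out", "body": {"moves": [[[0,0,0,0,0.05,0,0.4],[0,0,0,0,0,0,0.4]]]}}

```text
time: 15.4
tool_pos: [0.5929, -0.015, 0.0061]
tool_rot: [-0.002, 0.715, 0.7, -0.002]
contact_force: [-10.0, 0.5, 6.9]
gripper_width: 0.707
```

>>> {"method": "carry_out", "body": {"moves": [[[0,0,0,0,0.03,0,0.4],[0,0,0,0,0,0,0.4]]]}}

```text
time: 15.57
tool_pos: [0.5929, -0.015, 0.006]
tool_rot: [-0.004, 0.715, 0.7, -0.003]
contact_force: [-14.2, 0.4, 10.6]
gripper_width: 0.7
```

```bash
python3 st.py
```

```text
t 15.57 mill [-0.1128  0.0823] z 0.006 yaw x rel millx 90.05 down -1.0 F [-14.24   0.39  10.62] w 0.7
```

Flush at the same position as before (x = −0.113), 14 N. I'll back off, check, and go to the button.

>>> {"method": "carry_out", "body": {"moves": [[[0,0,0,0,-0.3,0,0.4],[0,0,0,0,-0.9,0,0.4],[0,0,0,0,-0.6,-0.6,0.4],[0,0,0,0,0,-1,0],[0,0,0,0,0,-1,-0.5],[0,0,0,0,0,-1,-1],[0,0,0,-0.8,0,-0.4,-1],[0,0,0,-1,0,0,-1]]]}}

```text
time: 16.23
tool_pos: [0.527, -0.0857, 0.1739]
tool_rot: [0.006, 0.713, 0.701, 0.004]
contact_force: [1.0, -0.2, 0.1]
gripper_width: 0.005
```

>>> {"method": "carry_out", "body": {"moves": [[[0,0,0,-1,0,0,-1],[0,0,0,-1,0,0,-1],[0,0,0,-1,0,0,-1],[0,0,0,-0.2,0,0,-1],[0,0,0,0,0,0,-1]]]}}

```text
time: 16.65
tool_pos: [0.5202, -0.2162, 0.1667]
tool_rot: [0.001, 0.716, 0.698, 0.0]
contact_force: [-0.8, 1.4, 0.5]
gripper_width: -0.002
```

```bash
python3 st.py; python3 - <<'E'
from plant import grab_frame
from h import *
f=grab_frame("top");np.savez("pics/t7.npz",**f);crop(f,280,110,140,100,5.6,"pics/t7.png")
g=f["frame"].astype(float).mean(2)
for u in (318,322,326,330,334,338,342,346,350,354): print(u,np.round(cross(g[174:179,u],148,[174]),2),end=' ')
E
```

```text
t 16.65 mill [-0.1811 -0.1205] z 0.1667 yaw x rel millx 89.79 down -1.0 F [-0.76  1.38  0.47] w -0.002
318 [175.79] 322 [175.68] 326 [175.62] 330 [175.76] 334 [175.72] 338 [175.63] 342 [175.65] 346 [175.6] 350 [175.48] 354 [175.53]
```

View pics/t7.png

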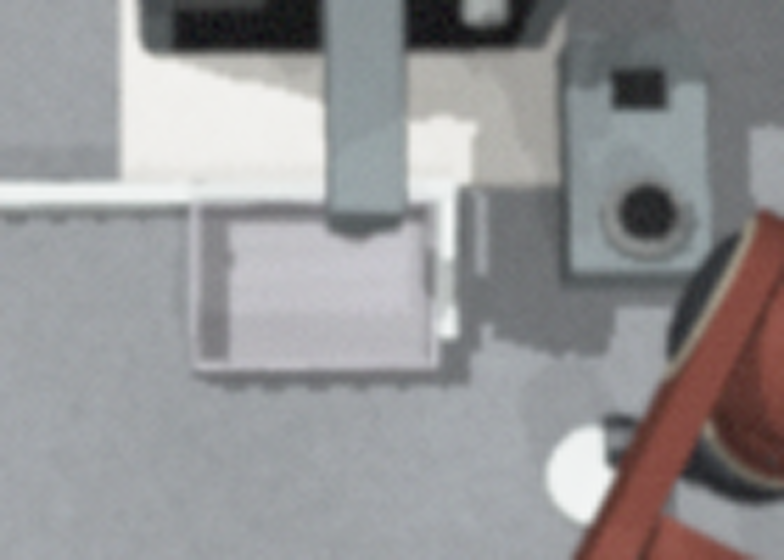

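The pan's front edge now follows the home outline's slope (constant 0.2 px offset), so it's square and in the corner. Next I'll fix the button's position from two views.

```bash
python3 - <<'E'
from h import *
def blob(f,x0,y0,x1,y1,t=55):
    m=(f["frame"][y0:y1,x0:x1].max(2)<t).astype(np.uint8)
    n,l,s,c=cv2.connectedComponentsWithStats(m); k=1+np.argmax(s[1:,4]); print(s[k]); return c[k]+[x0,y0]
a=load("t7");b=load("scene0")
pa=blob(a,385,136,407,158); pb=blob(b,232,250,256,270); print(pa,pb)
def od(f,p): T=f["world_from_camera"]; d=T[:3,:3]@np.linalg.solve(f["K"],[*p,1.]); return T[:3,3],d/np.linalg.norm(d)
o1,d1=od(a,pa);o2,d2=od(b,pb)
t=np.linalg.lstsq(np.c_[d1,-d2],o2-o1,rcond=None)[0]; x1=o1+t[0]*d1;x2=o2+t[1]*d2
print(x1,x2,mill((x1+x2)/2)); z=cloud(a)[144:151,391:399,2]; print(np.nanmedian(z))
E
```

```text
[ 7  8  8  8 52]
[ 6  5 10  9 71]
[395.23076923 147.5       ] [242.76056338 259.22535211]
[ 0.68186697 -0.21587252  0.06700123] [ 0.68154242 -0.22026852  0.06777824] [-0.01958583 -0.11883041]
0.07149441855151506
```

>>> {"method": "carry_out", "body": {"moves": [[[0,0,0,0.08,0.9,0,-1],[0,0,0,0,0.9,0,-1],[0,0,0,0,0.9,0,-1],[0,0,0,0,0.9,0,-1],[0,0,0,0,0.45,0,-1],[0,0,0,0,0,0.9,-1],[0,0,0,0,0,0.9,-1],[0,0,0,0,0,0,-1]]]}}

```text
time: 17.37
tool_pos: [0.6778, -0.2092, 0.0851]
tool_rot: [-0.007, 0.714, 0.7, -0.003]
contact_force: [-1.5, 0.7, -1.9]
gripper_width: 0.002
```

```bash
python3 st.py; python3 - <<'E'
from plant import grab_frame
from h import *
f=grab_frame("scene");np.savez("pics/s8.npz",**f);crop(f,200,170,200,120,4,"pics/s8.png")
E
```

```text
t 17.37 mill [-0.0237 -0.11  ] z 0.0851 yaw x rel millx 90.17 down -0.9999 F [-1.53  0.73 -1.93] w 0.002
```

View pics/s8.png

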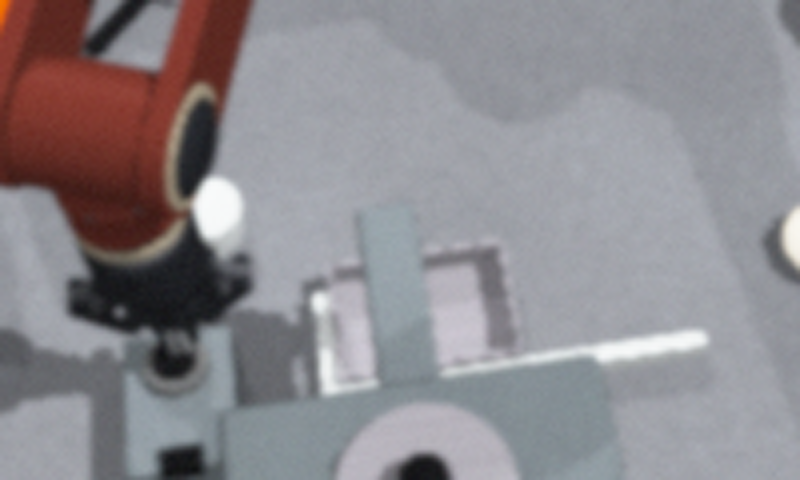

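The shut fingertips are just above the button at crop (175,360), and the pan still sits in the corner. I'll centre on the button, then press.

>>> {"method": "carry_out", "body": {"moves": [[[0,0,0,-0.13,0.08,0,-1],[0,0,0,0,0,0.1,-1],[0,0,0,0,0,0.0,-1]]]}}

```text
time: 17.67
tool_pos: [0.6868, -0.2197, 0.0934]
tool_rot: [0.002, 0.715, 0.699, 0.001]
contact_force: [-0.1, -0.1, -0.0]
gripper_width: 0.005
```

```bash
python3 st.py
```

```text
t 17.67 mill [-0.0144 -0.1204] z 0.0934 yaw x rel millx 90.02 down -1.0 F [-0.14 -0.11 -0.  ] w 0.005
```

>>> {"method": "carry_out", "body": {"moves": [[[0,0,0,0.09,-0.12,0,-1],[0,0,0,0,0,0.25,-1],[0,0,0,0,0,0.15,-1],[0,0,0,0,0,0,-1],[0,0,0,0,0,0,-1]]]}}

```text
time: 18.08
tool_pos: [0.6797, -0.2152, 0.0733]
tool_rot: [-0.001, 0.715, 0.699, -0.0]
contact_force: [-0.7, 0.4, -0.4]
gripper_width: 0.002
```

```bash
python3 st.py
```

```text
t 18.08 mill [-0.0216 -0.116 ] z 0.0733 yaw x rel millx 90.02 down -1.0 F [-0.66  0.4  -0.43] w 0.002
```

Centred to within 2 mm. I'll press in 2 mm steps.

>>> {"method": "carry_out", "body": {"moves": [[[0,0,0,0,0,0.05,-1],[0,0,0,0,0,0.05,-1],[0,0,0,0,0,0,-1]]]}}

```text
time: 18.33
tool_pos: [0.6808, -0.2156, 0.0706]
tool_rot: [0.0, 0.715, 0.699, 0.0]
contact_force: [0.0, 0.7, 1.9]
gripper_width: 0.001
```

>>> {"method": "carry_out", "body": {"moves": [[[0,0,0,0,0,0.05,-1],[0,0,0,0,0,0,-1]]]}}

```text
time: 18.5
tool_pos: [0.6809, -0.2156, 0.0688]
tool_rot: [0.0, 0.715, 0.699, 0.0]
contact_force: [-0.3, -0.7, 2.4]
gripper_width: 0.005
```

>>> {"method": "carry_out", "body": {"moves": [[[0,0,0,0,0,0.05,-1],[0,0,0,0,0,0,-1]]]}}

```text
time: 18.67
tool_pos: [0.6809, -0.2156, 0.0668]
tool_rot: [0.001, 0.715, 0.699, 0.0]
contact_force: [0.4, -0.4, 3.3]
gripper_width: -0.003
```

>>> {"method": "carry_out", "body": {"moves": [[[0,0,0,0,0,0.05,-1],[0,0,0,0,0,0,-1]]]}}

```text
time: 18.83
tool_pos: [0.681, -0.2156, 0.066]
tool_rot: [0.0, 0.715, 0.699, 0.0]
contact_force: [-2.0, 0.3, 8.2]
gripper_width: 0.006
```

>>> {"method": "carry_out", "body": {"moves": [[[0,0,0,0,0,0.03,-1],[0,0,0,0,0,0,-1]]]}}

```text
time: 19.0
tool_pos: [0.681, -0.2157, 0.0659]
tool_rot: [0.0, 0.715, 0.699, 0.0]
contact_force: [-4.3, 1.1, 10.6]
gripper_width: 0.002
```

>>> {"method": "carry_out", "body": {"moves": [[[0,0,0,0,0,0.03,-1],[0,0,0,0,0,0,-1]]]}}

```text
time: 19.17
tool_pos: [0.6811, -0.2157, 0.0658]
tool_rot: [0.0, 0.715, 0.699, -0.0]
contact_force: [-6.8, 2.1, 15.4]
gripper_width: -0.003
```

It's bottomed: 15 N with the height fixed at 0.0658. I'll release straight up, then draw back.

>>> {"method": "carry_out", "body": {"moves": [[[0,0,0,0,0,0,-1],[0,0,0,0,0,-0.3,-1],[0,0,0,0,0,-0.9,-1],[0,0,0,0,0,-0.9,-1],[0,0,0,0,0,-0.6,-1],[0,0,0,0,-0.9,0,-1],[0,0,0,0,-0.9,0,-1],[0,0,0,0,-0.9,0,-1]]]}}

```text
time: 19.83
tool_pos: [0.5715, -0.2129, 0.1701]
tool_rot: [0.0, 0.714, 0.7, 0.0]
contact_force: [-0.7, 0.5, 0.8]
gripper_width: -0.0
```

>>> {"method": "carry_out", "body": {"moves": [[[0,0,0,0,-0.9,0,-1],[0,0,0,0,-0.9,0,-1],[0,0,0,0,-0.5,0,-1],[0,0,0,0,0,0,-1],[0,0,0,0,0,0,-1]]]}}

```text
time: 20.25
tool_pos: [0.4797, -0.211, 0.1697]
tool_rot: [-0.0, 0.715, 0.699, 0.0]
contact_force: [0.2, 0.2, -0.8]
gripper_width: -0.003
```

```bash
python3 st.py; python3 - <<'E'
from plant import grab_frame
from h import *
f=grab_frame("top");np.savez("pics/t9.npz",**f);cv2.imwrite("pics/t9.png",f["frame"][:,:,::-1])
g=f["frame"].astype(float).mean(2)
for u in (318,326,334,342,350,354): print(u,np.round(cross(g[174:179,u],148,[174]),2),end=' ')
for v in (150,158,166): print(v,308+np.argmax(g[v,308:318]))
a=load("t7");m=lambda F:np.nanmedian(cloud(F)[144:151,391:399,2]); print("btn z",m(a),m(f),m(load("t6")))
d=np.abs(load("top0")["frame"].astype(int)-f["frame"]).max(2)>60
cv2.imwrite("pics/d9.png",(d*255).astype(np.uint8))
E
```

```text
t 20.25 mill [-0.2217 -0.1162] z 0.1697 yaw x rel millx 89.97 down -1.0 F [ 0.19  0.25 -0.76] w -0.003
318 [175.74] 326 [175.67] 334 [175.71] 342 [175.64] 350 [175.48] 354 [175.53] 150 314
158 314
166 314
btn z 0.07149441855151506 0.07094837407376708 0.07137517888875233
```

View pics/t9.png

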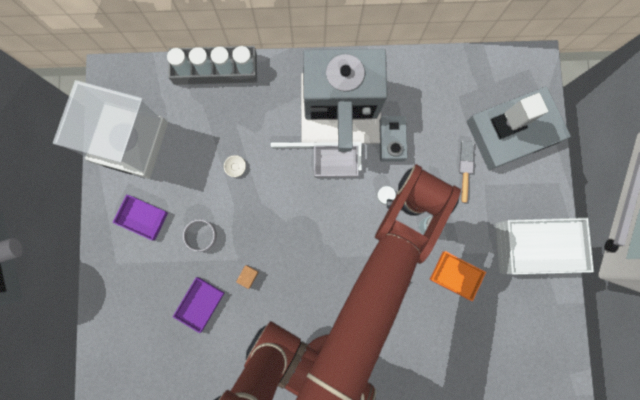

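View pics/d9.png

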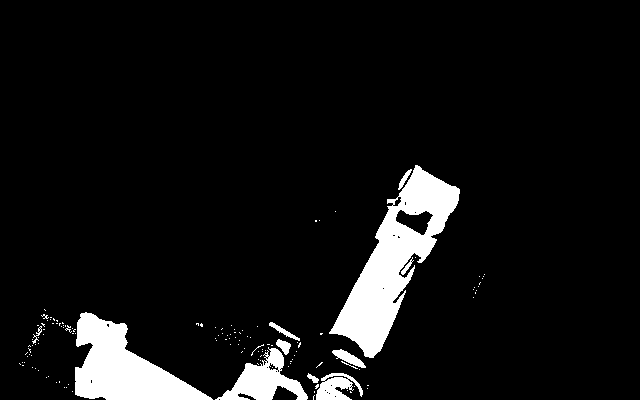

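The pan is home at (338,162), the button is back up, the arm is clear, and the bystanders in view haven't moved. Handing in.

```bash
python3 -c "
from plant import ticket; print(ticket.job_done())"
```

```text
the job is handed in; nothing more can be done
None
```

The pan is home in the guide corner and the start button was pressed fully down and came back up. I handed the job in at about 20.3 s of the 67 s allowed.

**Pushing the pan:** I pushed it flat onto the back stop with two fingers (about 14 N). I then slid it along to the side stop (about 16 N) and pressed the long side once more (about 14 N). That last press was because one check hinted the −y end might be 1–2 mm off the back stop.

**Pressing the button:** With the fingers shut, it stopped moving at about 15 N after roughly 6 mm of travel. I then released it and drew the arm back.

**Last checks:**
- **Pan:** its edges match the home outline to within about 0.3 px (1 mm) and it is square to the stops.
- **Button:** its top is back at 71 mm, the same as before the press.
- **Bystanders:** comparing the first and last top views shows no movement where they are visible. The jar, the scoop and part of the tin are hidden by the arm in the last view, so I couldn't confirm those.
- **Forces:** the readings I took stayed below 20 N.

**Disagreements:** one early automatic edge fit put the pan's left end at 132 mm instead of 140 mm; it had caught the inner edge of the rim, and the raw pixels gave 140 mm. The two camera views differed by about 4 mm on the button's sideways position. I used the top view, and the press worked.

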